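Put together the suction filter

TASK

Get the suction filter ready: set the middle-sized of the three grey rubber cones, narrow end down, in the mouth of the metal filter stand, then set the tapered white porcelain cup upright in the rubber cone. Lower each in gently and let it rest loosely by its own weight: do not push or drop it in so hard that it wedges.

Things in the scene. Friction and masses are not known exactly. Their poses are not given: they have to be found in the camera images.
- stand: Metal filter stand, fixed: dark round foot 110 mm across, 11 mm high; column 32 mm across; bare metal seat 68 mm across from 44 to 100 mm height, open on top. Its bore is a cone, 56 mm wide at the mouth, narrowing by 15 degrees a side to 29 mm at 50 mm depth. A brass nipple sticks out sideways 34 mm below the mouth, to 60 mm from the axis. Origin: centre of the foot's underside, z up.
- seat (a point): Centre of the mouth of the stand's seat, in the plane of its rim, 100 mm above the bench; z up. Set in loosely, the middle rubber cone rests with its foot about 41 mm below this point and its collar clear above the mouth.
- adapter: Middle of three grey rubber cones (others: 79 wide, 94 high; 37 wide, 43 high), narrow end down, 72 mm high, about 90 g. Outside 34 mm wide at the foot, 15 degrees a side to 57 mm at 43 mm height; straight collar 61 mm wide from 46 to 72 mm, to grip by. Bore 51 mm wide at the rim, narrowing 15 degrees a side to an 18 mm hole. Origin: centre of the foot, z up its axis.
- cup: Tapered white porcelain cup, open top, 71 mm high, 65 g: 30 mm wide at the foot, 15 degrees a side to 51 mm at 39 mm height, then straight, 52 mm wide, to the rim (grip here); wall 3 mm. Loosely in the rubber cone its foot rests about 33 mm above the cone's foot. Origin: centre of the foot, z up. Not the straight-sided cup (58 wide, 58 high).
Mind the look-alikes: they are no part of the job. What is shaped like the stand but green is not meant.

How it is judged:
On the way, in this order (a step that is already met when the one before it is completed fails the run):
1. the middle-sized rubber cone sits in the stand, let go (horizontal distance between adapter and seat below 0.01 m and z of adapter in the frame of stand below 0.072 m and angle between adapter's own z axis and vertical below 0.175 rad and contact force between the fingers and adapter below 0.1 N), for 0.2 s.
2. the tapered cup sits in the rubber cone in the stand, let go (horizontal distance between adapter and seat below 0.01 m and z of adapter in the frame of stand below 0.072 m and angle between each of adapter, cup's own z axis and vertical below 0.175 rad and horizontal distance between cup and adapter below 0.012 m and z of cup in the frame of adapter between 0.02 and 0.044 m and contact force between the fingers and cup below 0.1 N), for 0.2 s.
At the end, for the whole second after the job is handed in: Rubber cone in the stand: within 10 mm of its axis, foot less than 72 mm above the bench, upright within 10 degrees. Tapered cup in that cone: within 12 mm of its axis, foot 20 to 44 mm above the cone's foot, upright within 10 degrees. Both released and at rest (all of step 2 and contact force between the fingers and adapter below 0.1 N and linear speed of each of adapter, cup below 0.02 m/s); the robot touches nothing.
It fails at once if the rubber cone is wedged in the stand: pushed or dropped in so hard that the tapered faces press with over 90 N in sum (about 23 N from above) (contact force between adapter and stand above 90 N).
It fails at once if the cup is wedged in the rubber cone: pushed or dropped in so hard that the tapered faces press with over 90 N in sum (about 23 N from above) (contact force between cup and adapter above 90 N).
It also fails if it takes over 64 s, if anything falls off the work surface, if the arm or the gripper's body presses on something with over 40 N, if the wrist force passes 120 N, or if a joint passes its speed limit or range.

ROBOT

A 7-joint arm with a two-finger parallel gripper is mounted at the origin on the work surface. World frame = base frame: x ahead of the robot, y to its left, z up, the work surface at z = 0. Lengths are in m, angles in rad, forces in N, time in s.
With the tool pointing down it reaches from about 0.425 to 0.875 m from the base axis. Payload 9.9 kg.
Tool frame: the origin (TCP) lies on the centre line of the jaws, within the pads' length; the fingertips stand 19 mm ahead of it and the grasp point (between the pads) is the TCP; z points along the fingers, y is the direction in which the jaws open and shut (so a half turn about z gives the same grasp; the last joint's range is limited). The gripper opens to 85 mm and grips with 20 to 120 N. Pads are 22 mm wide; open, the fingers measure 114 mm over their backs; the gripper's body (76 mm by 85 mm) begins 54 mm behind the grasp point. The pads swing forward as they close: fully open they stand 13 mm farther back than shut.
Start: joints at [-1.426, 0.576, 0.025, 1.437, -0.015, 1.129, -0.057], TCP at [0.153, 0.657, 0.222] pointing down, gripper open.
Joint ranges: [-2.76, 2.76], [-0.34, 2.15], [-1.52, 1.57], [0.19, 2.46], [-1.09, 4.23], [0.17, 1.99], [-2.82, 2.82]. Speed limits (rad/s): [2.22, 2.22, 3.01, 3.01, 3.14, 3.14, 3.14].

INTERFACE

Orientations are given as [roll, pitch, yaw] about the fixed x, y, z axes, in that order (R = Rz(yaw) Ry(pitch) Rx(roll)).
In Python, from workcell import robot gives the robot as it stands.
- The arm moves only by the shell command python3 -m crank 'ROWS' [FORCE]. ROWS is JSON, a list that holds one entry, the list of rows, each a list of 5 numbers: the gripper's target within -1 to 1 (fully open at 1, half-way at 0, shut at -1), then the shift along the world's x, y, z in mm, then the turn about the world's z in degrees. In form: [[[claw, x, y, z, twist], ...]]. A call has 1 to 10 rows; each row shifts and turns the commanded pose from where the row before left it; what a row does not reach is not made up. A row lasts 1/10 s, in which the tool goes at most 50 mm and 8.59 degrees, less where a joint would pass 70% of its speed; a pose out of reach is approached as far as the arm can. A call is refused whole if a number of a shift passes 50 or a number of a turn 8.59, either way. A call with a gripper value outside its range is refused whole. The fingers move at their own pace and stop on an object; FORCE is the grip in N (left out, the last holds). Time passes only in rows, so rows that do not move let the fingers close. It gives the time, the measured TCP pose, the force and the opening at its end, in the units of the state.
- robot.get_state(): the state, without advancing time (a new reading comes with each control period).
- robot.camera(name): name is "side" or "top"; returns a dict with "color" (384x512x3 uint8, red, green, blue), "depth" (384x512 float32, m along the optical axis (not along the pixel's ray), 0 where there is no reading), "camera_matrix" (3x3 intrinsics, pixels), "R" (3x3) and "t" (3): a world point X has camera coordinates R X + t. Camera axes: x right, y down, z forward; pixel columns grow to the right and rows downward; lengths in m; the calibration is good to about 2 mm. A picture is of the moment at which its call begins.
- robot.sign_off(): hands the job in, once; it reports no verdict.
Trained networks look in the newest picture that a camera, given by its name, has taken for a name from the list of things; names that differ only in an ending like _2 or _b are one class to them, and where a whole thing is asked for, a point or a joint stands for the part that bears it (a point fixed in the world has none). Each returns a list of dicts, best first, with "conf" (0 to 1); they miss things now and then, are a little off and sometimes report something else, mostly with a low value. They report only what shows in the picture. A call takes as long as a camera call. They do not tell look-alikes from the thing itself.
- robot.boxes_of(target, camera): "xy" ([column, row] in pixels, amid what is visible of it).
- robot.landmark_of(target, camera): "xy" ([column, row] in pixels: a listed point, or the origin of a listed thing).
The state is a dict: "clock": time; "joint_pos": joint angles; "qd": joint speeds; "joint_efforts": joint torques, N m; "ee_pos": TCP position; "eef_rot": TCP orientation; "contact_force": force on the tool from outside, world axes, zero at the start; "ft_torque": the same for the moment, N m; "opening": opening from 0.0 (shut) to 1.0 (fully open).
Only numpy, scipy, OpenCV 4.12 (cv2) and the standard library are available. Lean on these libraries where they do the work, as an engineer would, in place of code of your own. Each camera call takes 0.05 s, during which the arm holds its last target. There are 200 camera calls.

## Working session

There is one attempt and no reset: what is moved stays moved. The work goes in short steps, Python scripts to look and compute and a shell command to move; the robot and the scene stay as the last step left them, time stands still between calls to the robot, and variables do not carry over. Pictures are saved under pics/ and viewed, about 8 in all and at most 12, crops included, and the job is handed in when it is done.

```bash
mkdir -p pics
cat > h.py <<'E'
import numpy as np, cv2
from workcell import robot
def world(im,uv=None):
    K,R,t,d=im["camera_matrix"],im["R"],im["t"],im["depth"]
    v,u=np.mgrid[:d.shape[0],:d.shape[1]]
    c=np.stack([(u-K[0,2])/K[0,0]*d,(v-K[1,2])/K[1,1]*d,d],-1)
    w=(c-np.array(t))@np.array(R)
    w[d==0]=np.nan
    return w
E
python3 - <<'E'
from h import *
np.set_printoptions(precision=3,suppress=True)
s=robot.get_state();print(s["clock"],s["ee_pos"],s["eef_rot"],s["opening"])
for n in("top","side"):
    im=robot.camera(n);cv2.imwrite(f"pics/{n}1.png",im["color"][...,::-1]);w=world(im)
    np.save(n+"1.npy",w)
    print(n,-np.array(im["R"]).T@im["t"])
    for k in("stand","adapter","cup"):
        for b in robot.boxes_of(k,n):
            u,v=map(int,b["xy"]);print(k,round(b["conf"],2),u,v,w[min(v,383),min(u,511)])
E
```

```text
0.0 [0.153 0.657 0.221] [-3.14   0.     2.913] 0.9985834575643961
top [ 0.442 -0.005  1.246]
stand 0.92 240 166 [0.593 0.039 0.052]
stand 0.88 229 240 [0.412 0.068 0.051]
stand 0.72 184 144 [0.65  0.177 0.05 ]
adapter 0.64 349 238 [ 0.413 -0.234  0.   ]
cup 0.66 141 168 [0.596 0.293 0.014]
cup 0.32 244 165 [0.596 0.029 0.051]
side [ 0.091 -0.647  0.657]
stand 0.82 191 209 [0.398 0.035 0.063]
stand 0.72 259 146 [0.637 0.15  0.07 ]
stand 0.67 272 187 [0.573 0.006 0.065]
adapter 0.59 277 295 [ 0.425 -0.218  0.036]
cup 0.81 213 137 [0.573 0.256 0.062]
```

View pics/top1.png

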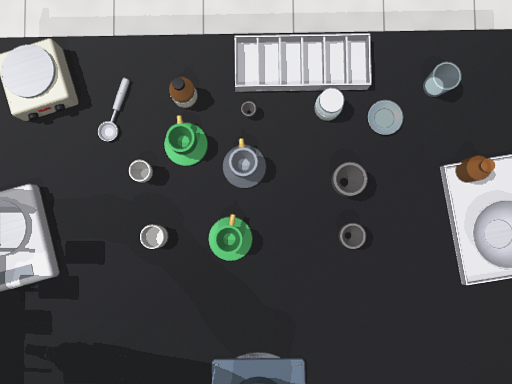

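View pics/side1.png

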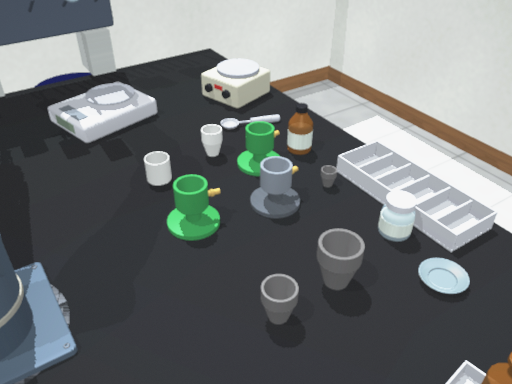

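The top view shows the metal stand at about (243,162) and the middle cone at (352,236). The tapered cup is at (140,171), and the straight cup at (153,237). The side view agrees: stand (277,180), cone (279,298), tapered cup (212,140). Next I'll fit the rims.

```bash
cat >> h.py <<'E'
from scipy.optimize import least_squares
def ring(ws,c,zlo,zhi,r,rad=0.05):
    "centre of a ring of outer radius r from rim points: midpoint of the min enclosing circle, and a fixed-radius fit"
    P=np.concatenate([w.reshape(-1,3) for w in ws]);P=P[~np.isnan(P[:,0])]
    P=P[(np.hypot(*(P[:,:2]-c).T)<rad)&(P[:,2]>zlo)&(P[:,2]<zhi)]
    f=least_squares(lambda q:np.hypot(*(P[:,:2]-q[:2]).T)-q[2],[*c,r],loss="soft_l1",f_scale=.002)
    return len(P),f.x,cv2.minEnclosingCircle(P[:,:2].astype(np.float32)),P[:,2].max()
E
python3 - <<'E'
from h import *
np.set_printoptions(precision=4,suppress=True)
T,S=np.load("top1.npy"),np.load("side1.npy")
for n,c,z,r in(("stand",(.593,.033),.1,.031),("adapter",(.418,-.235),.072,.028),("cup",(.585,.29),.071,.0245)):
    for l,ws in(("top",[T]),("side",[S])):
        c0=np.array(c)
        for _ in range(2):
            o=ring(ws,c0,z-.006,z+.008,r); c0=np.array(o[2][0])
        print(n,l,o)
E
```

```text
stand top (262, array([0.5976, 0.0311, 0.0303]), ((0.5978593230247498, 0.031214553862810135), 0.03418409451842308), np.float64(0.10633315304029575))
stand side (303, array([0.5969, 0.0265, 0.0306]), ((0.5968477129936218, 0.029019692912697792), 0.0369865708053112), np.float64(0.10387503033516093))
adapter top (213, array([ 0.4194, -0.228 ,  0.0272]), ((0.41956084966659546, -0.22866004705429077), 0.03088611736893654), np.float64(0.07720373453744293))
adapter side (470, array([ 0.4182, -0.2328,  0.0276]), ((0.41887956857681274, -0.23125864565372467), 0.031873274594545364), np.float64(0.07504451215325633))
cup top (99, array([0.5829, 0.2838, 0.0243]), ((0.5830556750297546, 0.28378328680992126), 0.02624286711215973), np.float64(0.07637328321847077))
cup side (107, array([0.583 , 0.2806, 0.0244]), ((0.5818750858306885, 0.2798052132129669), 0.029255257919430733), np.float64(0.07372464658487236))
```

Both cameras agree within 3 mm and the radii match. Positions: stand (597,30), cone (419,-230), cup (583,282). The jaws already open roughly along y, which is clear at all three. I'll travel round the base to the cone.

```bash
python3 -m crank '[[[1,41,-26,0,0],[1,41,-26,0,0],[1,41,-26,0,0],[1,41,-26,0,0],[1,41,-26,0,0],[1,41,-26,0,0],[1,41,-26,0,0],[1,41,-26,0,0],[1,41,-26,0,0],[1,38,-23,0,0]]]' 30; python3 -m crank '[[[1,-10,-45,0,0],[1,-10,-45,0,0],[1,-10,-45,0,0],[1,-10,-45,0,0],[1,-10,-45,0,0],[1,-10,-45,0,0],[1,-10,-45,0,0],[1,-10,-45,0,0],[1,-10,-45,0,0],[1,-10,-45,0,0]]]'
```

```text
clock: 1.4
ee_pos: [0.5621, 0.3985, 0.222]
eef_rot: [-3.142, 0.0, 2.912]
contact_force: [0.4, 0.5, 0.5]
opening: 0.999
clock: 2.4
ee_pos: [0.4595, -0.0513, 0.2221]
eef_rot: [3.141, 0.001, 2.913]
contact_force: [0.7, -0.3, -0.3]
opening: 1.001
```

```bash
python3 -m crank '[[[1,-10,-45,0,0],[1,-10,-45,0,0],[1,-10,-45,0,0],[1,-10,-44,0,0],[1,0,0,-30,0],[1,0,0,-30,0],[1,0,0,-25,0],[1,0,0,0,0]]]'
python3 - <<'E'
from h import *
im=robot.camera("side");cv2.imwrite("pics/side2.png",cv2.resize(im["color"][200:384,170:400,::-1],None,fx=3,fy=3))
E
```

```text
clock: 3.2
ee_pos: [0.4185, -0.2279, 0.1346]
eef_rot: [3.141, -0.005, 2.913]
contact_force: [-0.2, -0.0, 0.4]
opening: 1.0
```

View pics/side2.png

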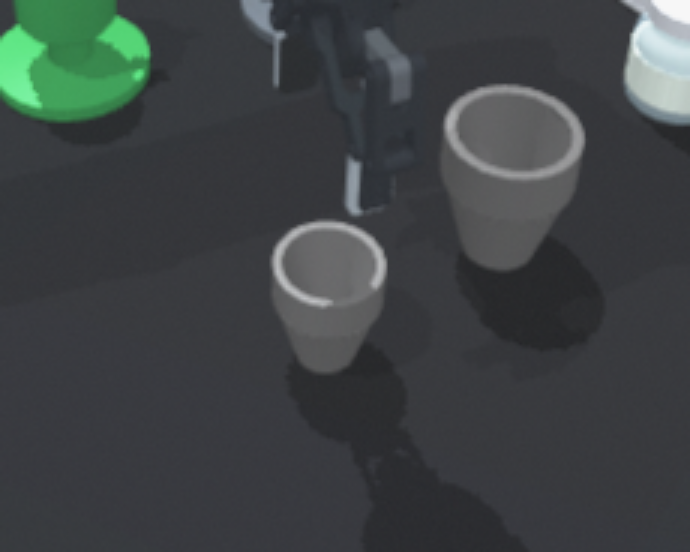

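The crop shows the open jaws above the middle cone, whose rim centre is at about (330,265). Nothing is in the way, so I'll descend and grip the collar.

```bash
python3 -m crank '[[[1,0,-2,-25,0],[1,0,0,-25,0],[1,0,0,-17,0],[1,0,0,-1,0],[0.2,0,0,0,0],[0,0,0,0,0],[-0.5,0,0,0,0],[-0.5,0,0,0,0],[-0.5,0,0,0,0],[-0.5,0,0,0,0]]]' 30;  python3 -m crank '[[[-0.5,0,0,10,0],[-0.5,0,0,20,0],[-0.5,0,0,40,0],[-0.5,0,0,45,0],[-0.5,0,0,25,0],[-0.5,0,0,0,0]]]'
```

```text
clock: 4.25
ee_pos: [0.4202, -0.2306, 0.069]
eef_rot: [-3.142, 0.0, 2.913]
contact_force: [-0.5, -0.3, 0.0]
opening: 0.251
clock: 4.85
ee_pos: [0.4217, -0.2316, 0.2129]
eef_rot: [-3.141, 0.007, 2.913]
contact_force: [-0.9, -0.6, -0.3]
opening: 0.252
```

Run:
```python
from h import *
im=robot.camera("side");cv2.imwrite("pics/side3.png",cv2.resize(im["color"][150:350,150:400,::-1],None,fx=3,fy=3))
```

```text
(no output)
```

View pics/side3.png

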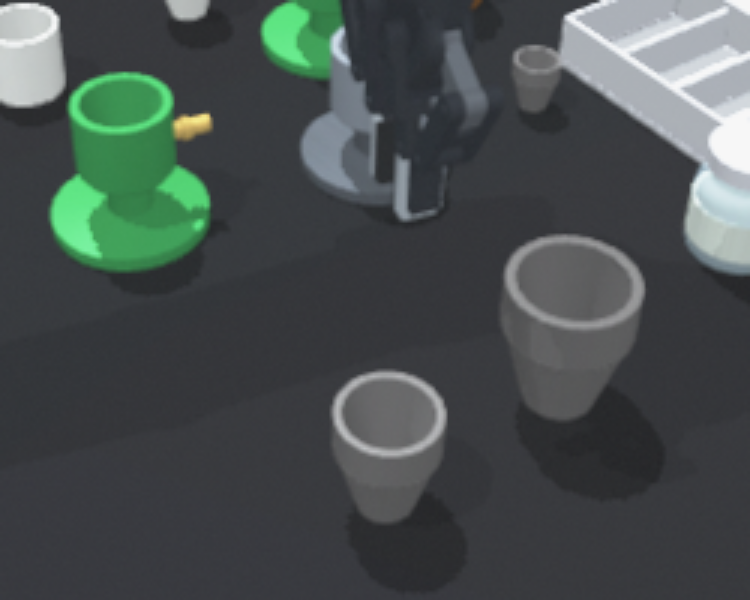

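The grip is empty: the opening reached its commanded 0.25, and the cone is still at (279,288). I'll check where the fingers really are against the reported TCP.

Run:
```python
from h import *
np.set_printoptions(precision=3,suppress=True)
s=robot.get_state();p=np.array(s["ee_pos"]);print(p,s["eef_rot"])
for n in("side","top"):
    im=robot.camera(n);w=world(im);K,R,t=map(np.array,(im["camera_matrix"],im["R"],im["t"]))
    for q in(p,p-[0,0,.019],[.419,-.23,.072],[.419,-.23,0]):
        c=K@(R@np.array(q)+t);print(n,q,c[:2]/c[2])
    m=(np.hypot(w[...,0]-p[0],w[...,1]-p[1])<.09)&(w[...,2]>.09)
    P=w[m]; print(len(P),P[:,2].min() if len(P) else 0)
    if len(P):
        Q=P[P[:,2]<P[:,2].min()+.03]; print(Q.min(0),Q.max(0),Q.mean(0))
    print(ring([w],np.array([.419,-.23]),.066,.08,.028)[:2])
    cv2.imwrite(f"pics/{n}4.png",im["color"][...,::-1])
```

```text
[ 0.421 -0.231  0.211] [-3.141  0.004  2.913]
side [ 0.421 -0.231  0.211] [283.772 220.441]
side [ 0.421 -0.231  0.192] [283.237 230.392]
side [0.419, -0.23, 0.072] [278.919 286.509]
side [0.419, -0.23, 0] [277.436 315.407]
12947 0.22052484104043107
[ 0.405 -0.258  0.221] [ 0.434 -0.211  0.251] [ 0.414 -0.239  0.237]
(461, array([ 0.418, -0.233,  0.028]))
top [ 0.421 -0.231  0.211] [366.087 236.253]
top [ 0.421 -0.231  0.192] [364.139 236.089]
top [0.419, -0.23, 0.072] [352.902 235.967]
top [0.419, -0.23, 0] [347.427 235.458]
10052 0.22699970032549668
[ 0.418 -0.207  0.227] [ 0.418 -0.207  0.227] [ 0.418 -0.207  0.227]
(133, array([ 0.42 , -0.228,  0.028]))
```

View pics/top4.png

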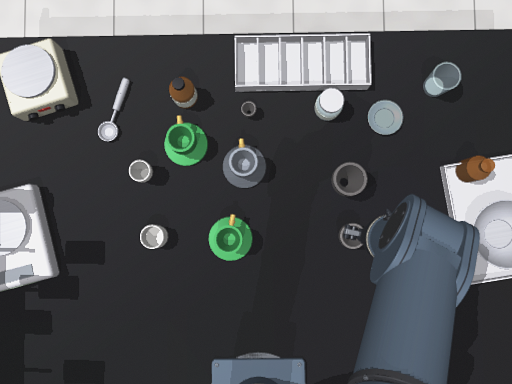

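Run:
```python
from h import *
np.set_printoptions(precision=3,suppress=True)
im=robot.camera("side");w=world(im)
for v in range(204,228,2): print(v,[np.round(w[v,u],3).tolist() for u in(276,284,288,294)])
im=robot.camera("top");w=world(im)
print("top");
for v in range(224,246,3): print(v,[np.round(w[v,u],3).tolist() for u in(344,348,352,356,360,366)])
a=im["color"][200:270,310:420,::-1]
b=robot.camera("side")["color"][150:260,230:330,::-1]
cv2.imwrite("pics/z5.png",np.hstack([cv2.resize(a,(440,400),interpolation=0),cv2.resize(b,(360,400),interpolation=0)]))
```

```text
204 [[0.416, -0.218, 0.234], [0.403, -0.252, 0.263], [0.399, -0.265, 0.273], [0.4, -0.277, 0.28]]
206 [[0.415, -0.219, 0.232], [0.408, -0.246, 0.252], [0.399, -0.266, 0.27], [0.406, -0.27, 0.27]]
208 [[0.415, -0.219, 0.228], [0.408, -0.246, 0.25], [0.399, -0.266, 0.267], [0.406, -0.27, 0.267]]
210 [[0.417, -0.217, 0.223], [0.409, -0.245, 0.245], [0.409, -0.254, 0.251], [0.418, -0.255, 0.248]]
212 [[0.415, -0.22, 0.222], [nan, nan, nan], [0.41, -0.253, 0.246], [0.419, -0.255, 0.244]]
214 [[0.569, -0.017, 0.009], [0.408, -0.247, 0.239], [0.411, -0.252, 0.242], [0.419, -0.256, 0.241]]
216 [[0.57, -0.015, 0.002], [0.409, -0.246, 0.235], [0.41, -0.253, 0.24], [0.42, -0.254, 0.236]]
218 [[0.567, -0.019, 0.0], [0.409, -0.246, 0.231], [0.41, -0.254, 0.236], [0.418, -0.256, 0.234]]
220 [[0.564, -0.024, 0.0], [0.408, -0.247, 0.229], [0.41, -0.253, 0.232], [0.42, -0.255, 0.229]]
222 [[0.561, -0.028, -0.002], [0.409, -0.247, 0.225], [0.411, -0.253, 0.228], [0.593, -0.049, -0.002]]
224 [[0.556, -0.035, 0.001], [0.41, -0.246, 0.22], [0.577, -0.049, 0.001], [0.588, -0.055, -0.0]]
226 [[0.552, -0.04
[... 564 characters left out ...]
, -0.174, 0.316], [0.43, -0.18, 0.323], [0.43, -0.187, 0.325], [0.43, -0.193, 0.336], [0.431, -0.188, 0.409]]
236 [[0.424, -0.166, 0.316], [0.424, -0.174, 0.315], [0.424, -0.183, 0.309], [0.424, -0.187, 0.326], [0.424, -0.191, 0.341], [0.425, -0.187, 0.412]]
239 [[0.411, -0.214, 0.042], [0.41, -0.229, 0.012], [0.417, -0.187, 0.289], [0.411, -0.244, 0.039], [0.419, -0.192, 0.337], [0.42, -0.186, 0.414]]
242 [[0.405, -0.209, 0.071], [0.404, -0.224, 0.038], [0.404, -0.234, 0.039], [0.404, -0.241, 0.05], [0.411, -0.203, 0.282], [0.415, -0.187, 0.41]]
245 [[0.398, -0.208, 0.073], [0.397, -0.219, 0.067], [0.397, -0.229, 0.063], [0.397, -0.238, 0.068], [0.397, -0.246, 0.076], [0.41, -0.187, 0.409]]
```

View pics/z5.png

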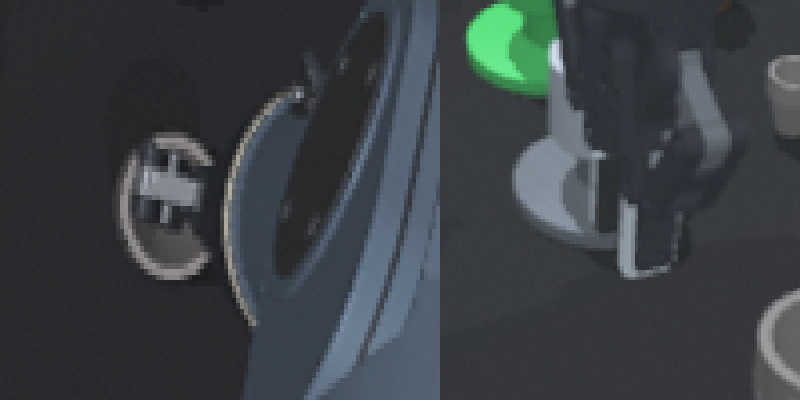

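The finger centre is right laterally. But the tips sit at z≈0.221 with the reported TCP at 0.211, so they are about 10 mm above it instead of 19 below. That explains the miss, because the tips closed just above the 72 mm rim. I'll open, go lower and measure the tip height before closing.

```bash
python3 -m crank '[[[1,0,0,0,0],[1,0,0,0,0],[1,0,0,0,0],[1,-2,0,-45,0],[1,0,0,-45,0],[1,0,0,-40,0],[1,0,0,-30,0],[1,0,0,-16,0],[1,0,0,0,0]]]' 30
python3 - <<'E'
from h import *
np.set_printoptions(precision=3,suppress=True)
im=robot.camera("side");w=world(im)
m=(np.hypot(w[...,0]-.419,w[...,1]+.231)>.034)&(np.hypot(w[...,0]-.419,w[...,1]+.231)<.065)&(w[...,2]>.02)
P=w[m];i=np.argsort(P[:,2])[:400:30];print(P[i])
cv2.imwrite("pics/z6.png",cv2.resize(im["color"][180:340,200:360,::-1],None,fx=3,fy=3,interpolation=0))
E
```

```text
clock: 6.05
ee_pos: [0.4169, -0.23, 0.0308]
eef_rot: [3.141, -0.004, 2.913]
contact_force: [-0.2, -0.0, 0.5]
opening: 0.996
[[ 0.398 -0.276  0.054]
 [ 0.418 -0.181  0.061]
 [ 0.407 -0.282  0.063]
 [ 0.41  -0.287  0.067]
 [ 0.4   -0.285  0.069]
 [ 0.418 -0.186  0.072]
 [ 0.404 -0.285  0.075]
 [ 0.423 -0.188  0.078]
 [ 0.399 -0.278  0.083]
 [ 0.419 -0.187  0.087]
 [ 0.427 -0.187  0.092]
 [ 0.417 -0.179  0.099]
 [ 0.396 -0.271  0.105]
 [ 0.402 -0.291  0.11 ]]
```

View pics/z6.png

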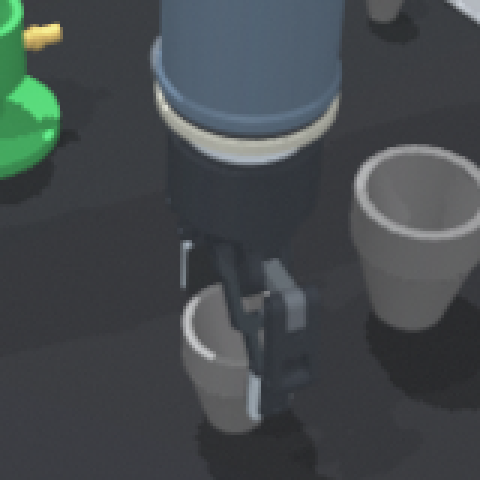

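The tips are at z≈0.053, straddling the collar and centred on it (y −0.276 / −0.187). Closing brings them to about 0.048, at the lower end of the collar, which is what I want.

```bash
python3 -m crank '[[[0,0,0,0,0],[-1,0,0,0,0],[-1,0,0,0,0],[-1,0,0,0,0],[-1,0,0,0,0],[-1,0,0,0,0]]]' 30; python3 -m crank '[[[-1,0,0,5,0],[-1,0,0,20,0],[-1,0,0,40,0],[-1,0,0,45,0],[-1,0,0,45,0],[-1,0,0,15,0],[-1,0,0,0,0]]]'
python3 - <<'E'
from h import *
im=robot.camera("side");w=world(im)
cv2.imwrite("pics/z7.png",cv2.resize(im["color"][100:340,170:410,::-1],None,fx=2,fy=2,interpolation=0))
E
```

```text
clock: 6.7
ee_pos: [0.4189, -0.231, 0.0341]
eef_rot: [-3.141, 0.003, 2.913]
contact_force: [-0.3, -0.6, 7.4]
opening: 0.704
clock: 7.4
ee_pos: [0.4193, -0.2312, 0.2058]
eef_rot: [-3.141, 0.006, 2.913]
contact_force: [1.0, 0.2, -1.4]
opening: 0.705
```

View pics/z7.png

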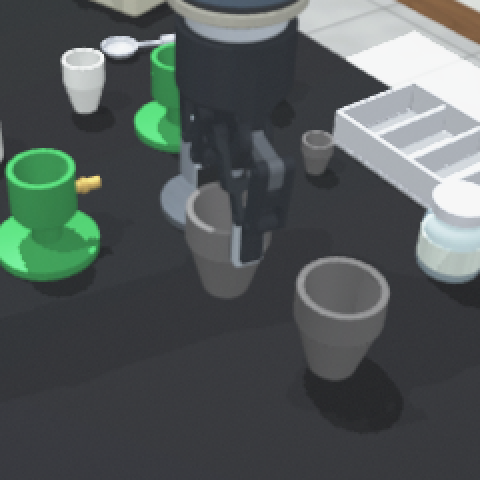

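The cone is held (opening 0.705, about 60 mm) and upright. I'll carry it over the stand.

```bash
python3 -m crank '[[[-1,25,37,0,0],[-1,25,37,0,0],[-1,25,37,0,0],[-1,25,37,0,0],[-1,25,37,0,0],[-1,25,37,0,0],[-1,28,39,0,0],[-1,0,0,0,0],[-1,0,0,-35,0],[-1,0,0,0,0]]]'
python3 - <<'E'
from h import *
np.set_printoptions(precision=4,suppress=True)
s=robot.get_state();print(s["ee_pos"],s["contact_force"])
z=s["ee_pos"][2]-.034+.072
for n in("top","side"):
    im=robot.camera(n);w=world(im)
    for z0 in(z,.1):
        try: print(n,z0,ring([w],np.array([.597,.03]),z0-.007,z0+.007,.028,.034)[:3])
        except Exception as e: print(n,e)
    m=(np.hypot(w[...,0]-.597,w[...,1]-.03)<.034)
    print(np.histogram(w[m][:,2],bins=np.arange(.09,.26,.01)))
im=robot.camera("side")
cv2.imwrite("pics/z8.png",cv2.resize(im["color"][60:260,200:360,::-1],None,fx=3,fy=3,interpolation=0))
E
```

```text
clock: 8.45
ee_pos: [0.5926, 0.0305, 0.1628]
eef_rot: [-3.138, -0.009, 2.914]
contact_force: [-1.2, -0.2, -2.0]
opening: 0.704
[0.5926 0.0305 0.1628] [-1.2189 -0.1853 -2.0247]
top zero-size array to reduction operation maximum which has no identity
top zero-size array to reduction operation maximum which has no identity
(array([0, 0, 0, 0, 0, 0, 0, 0, 0, 0, 0, 0, 0, 0, 0, 0]), array([0.09, 0.1 , 0.11, 0.12, 0.13, 0.14, 0.15, 0.16, 0.17, 0.18, 0.19,
       0.2 , 0.21, 0.22, 0.23, 0.24, 0.25]))
side 0.20075750734481385 (214, array([0.5944, 0.0271, 0.0284]), ((0.5946751832962036, 0.03052288107573986), 0.03289402648806572))
side 0.1 (257, array([0.5964, 0.0274, 0.0299]), ((0.5969350337982178, 0.029851604253053665), 0.03389468416571617))
(array([235,  71,   0,   0,  49,  65,  77,  78,  76, 120, 145, 133,  35,
        29,  20,  37]), array([0.09, 0.1 , 0.11, 0.12, 0.13, 0.14, 0.15, 0.16, 0.17, 0.18, 0.19,
       0.2 , 0.21, 0.22, 0.23, 0.24, 0.25]))
```

View pics/z8.png

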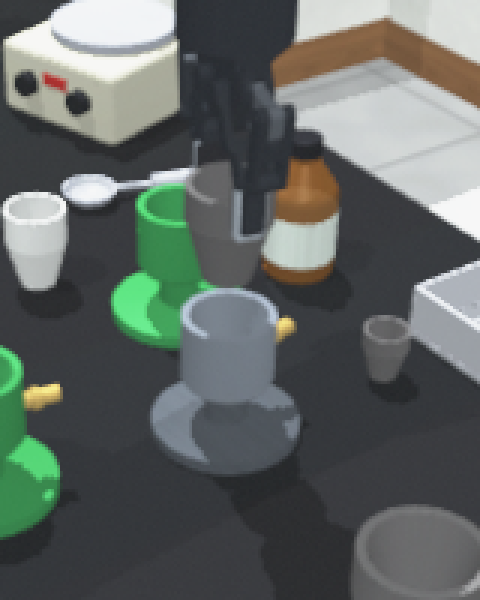

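The cone is centred over the stand to within about 2 mm. I'll shift +2 mm in x and lower in stages, watching the force.

```bash
python3 -m crank '[[[-1,2,0,-20,0],[-1,0,0,-20,0],[-1,0,0,-12,0],[-1,0,0,-4,0],[-1,0,0,0,0],[-1,0,0,0,0]]]'; python3 -m crank '[[[-1,0,0,-2,0],[-1,0,0,-2,0],[-1,0,0,-1,0],[-1,0,0,0,0]]]'
python3 - <<'E'
from h import *
np.set_printoptions(precision=4,suppress=True)
s=robot.get_state();z=s["ee_pos"][2]+.038
im=robot.camera("side");w=world(im)
print(ring([w],np.array([.597,.03]),z-.007,z+.007,.028,.034),ring([w],np.array([.597,.03]),.093,.103,.031,.036)[:2])
E
```

```text
clock: 9.2
ee_pos: [0.5987, 0.0303, 0.1127]
eef_rot: [3.141, 0.001, 2.913]
contact_force: [-0.3, 0.7, -1.2]
opening: 0.704
clock: 9.6
ee_pos: [0.598, 0.0304, 0.1067]
eef_rot: [-3.142, -0.0, 2.913]
contact_force: [-0.1, 0.2, -1.9]
opening: 0.704
(173, array([0.5989, 0.0279, 0.0289]), ((0.5977973937988281, 0.029871180653572083), 0.03373318910598755), np.float64(0.1515919268960512)) (239, array([0.5976, 0.0276, 0.0303]))
```

```bash
python3 -m crank '[[[-1,0,0,-3,0],[-1,0,0,-3,0],[-1,0,0,-2,0],[-1,0,0,0,0],[-1,0,0,0,0]]]'; python3 -m crank '[[[-1,0,0,-1,0],[-1,0,0,-1,0],[-1,0,0,0,0]]]';python3 -m crank '[[[-1,0,0,-1,0],[-1,0,0,-1,0],[-1,0,0,0,0]]]'
```

```text
clock: 10.15
ee_pos: [0.598, 0.0304, 0.0987]
eef_rot: [-3.141, -0.0, 2.913]
contact_force: [0.1, -0.2, -0.7]
opening: 0.705
clock: 10.45
ee_pos: [0.5979, 0.03, 0.0967]
eef_rot: [-3.141, -0.0, 2.912]
contact_force: [-0.9, -1.2, -0.8]
opening: 0.703
clock: 10.75
ee_pos: [0.5977, 0.0297, 0.0948]
eef_rot: [-3.141, -0.0, 2.912]
contact_force: [-3.2, -3.8, 3.4]
opening: 0.702
```

Light one-sided contact: the bore pushes the cone towards −x, −y. I'll ease over 1 mm that way and down 1 mm.

```bash
python3 -m crank '[[[-1,-1,-1,0,0],[-1,0,0,0,0]]]'; python3 -m crank '[[[-1,0,0,-1,0],[-1,0,0,0,0]]]'
```

```text
clock: 10.95
ee_pos: [0.5973, 0.0297, 0.0947]
eef_rot: [3.141, 0.0, 2.913]
contact_force: [-0.6, -2.1, 0.6]
opening: 0.698
clock: 11.15
ee_pos: [0.5974, 0.0295, 0.0938]
eef_rot: [3.141, 0.0, 2.913]
contact_force: [-0.3, -1.1, 0.9]
opening: 0.701
```

```bash
python3 -m crank '[[[0.5,0,0,0,0],[0.6,0,0,0,0],[1,0,0,0,0],[1,0,0,0,0],[1,0,0,0,0]]]' ; python3 -m crank '[[[1,0,0,10,0],[1,0,0,30,0],[1,0,0,40,0],[1,0,0,40,0],[1,-4,40,0,0],[1,-4,40,0,0],[1,-4,40,0,0],[1,-4,40,0,0],[1,0,40,0,0],[1,0,0,0,0]]]'
python3 - <<'E'
from h import *
np.set_printoptions(precision=4,suppress=True)
for n in("top","side"):
    im=robot.camera(n);w=world(im)
    print(n,ring([w],np.array([.597,.03]),.122,.14,.028,.036))
    print(n,ring([w],np.array([.583,.282]),.065,.079,.0245,.04))
a=im["color"][60:260,170:370,::-1]
cv2.imwrite("pics/z9.png",cv2.resize(a,None,fx=3,fy=3,interpolation=0))
E
```

```text
clock: 11.65
ee_pos: [0.5971, 0.0295, 0.0938]
eef_rot: [3.141, 0.0, 2.913]
contact_force: [-0.1, -0.4, 0.3]
opening: 0.998
clock: 12.65
ee_pos: [0.5795, 0.2372, 0.2141]
eef_rot: [3.138, -0.001, 2.921]
contact_force: [0.7, 0.5, -1.1]
opening: 1.002
top (254, array([0.5971, 0.0308, 0.0269]), ((0.5977916717529297, 0.030741935595870018), 0.03061298094689846), np.float64(0.1369233942817309))
top (39, array([0.5829, 0.284 , 0.0243]), ((0.5745010375976562, 0.2827296853065491), 0.024107182398438454), np.float64(0.0744675723873503))
side (330, array([0.5967, 0.0266, 0.0275]), ((0.5974287986755371, 0.027676399797201157), 0.032261550426483154), np.float64(0.1347848527859839))
side (114, array([0.5831, 0.2804, 0.0246]), ((0.5854139924049377, 0.2803685665130615), 0.028524423018097878), np.float64(0.07375598171976364))
```

View pics/z9.png

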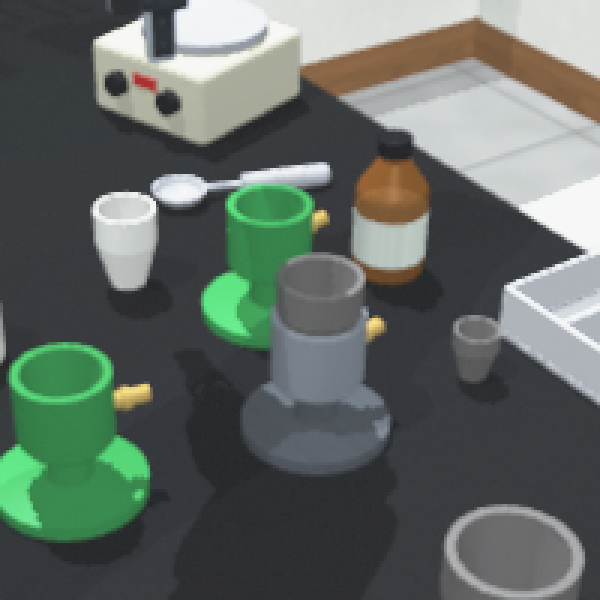

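The cone is seated: rim at about 0.131–0.133, centre (0.597, 0.029), upright. In the crop the cup is untouched at (127,240). On to the cup.

```bash
python3 -m crank '[[[1,2,30,0,0],[1,0,22,0,0],[1,0,0,0,0],[1,0,0,-40,0],[1,0,0,-40,0],[1,0,0,0,0],[1,0,0,0,0]]]'
```

```text
clock: 13.45
ee_pos: [0.5836, 0.2797, 0.1346]
eef_rot: [-3.14, -0.0, 2.911]
contact_force: [0.6, 0.2, 1.1]
opening: 1.002
```

```bash
python3 -m crank '[[[1,0,2,-40,0],[1,0,0,-40,0],[1,0,0,-20,0],[1,0,0,-2,0],[1,0,0,0,0]]]'
python3 - <<'E'
from h import *
np.set_printoptions(precision=3,suppress=True)
im=robot.camera("side");w=world(im);d=np.hypot(w[...,0]-.583,w[...,1]-.282)
m=(d>.030)&(d<.065)&(w[...,2]>.02)&(w[...,2]<.12)
P=w[m];i=np.argsort(P[:,2])[:400:30];print(P[i]);print(ring([w],np.array([.583,.282]),.065,.079,.0245,.03)[:2])
cv2.imwrite("pics/z10.png",cv2.resize(im["color"][60:210,140:290,::-1],None,fx=3,fy=3,interpolation=0))
E
```

```text
clock: 13.95
ee_pos: [0.5846, 0.2835, 0.0339]
eef_rot: [3.14, 0.002, 2.912]
contact_force: [0.1, -0.3, 1.0]
opening: 1.004
[[0.571 0.238 0.055]
 [0.574 0.228 0.065]
 [0.566 0.229 0.07 ]
 [0.57  0.23  0.076]
 [0.583 0.233 0.082]
 [0.581 0.23  0.087]
 [0.59  0.333 0.092]
 [0.561 0.235 0.106]
 [0.565 0.242 0.113]]
(55, array([0.583, 0.281, 0.024]))
```

View pics/z10.png

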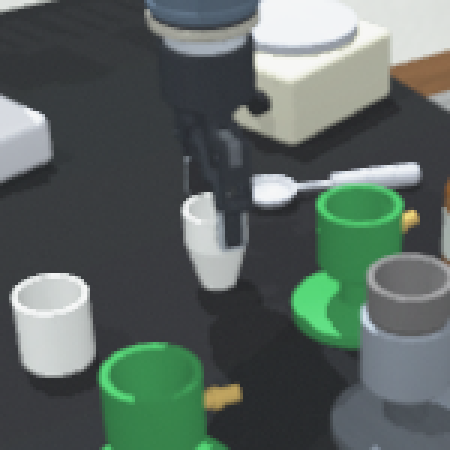

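The fingers straddle the tapered cup with the tips at about 0.055. I'll close and lift.

```bash
python3 -m crank '[[[0,-1,-1,-1,0],[-1,0,0,0,0],[-1,0,0,0,0],[-1,0,0,0,0],[-1,0,0,0,0],[-1,0,0,0,0]]]' 30; python3 -m crank '[[[-1,0,0,5,0],[-1,0,0,20,0],[-1,0,0,40,0],[-1,0,0,45,0],[-1,0,0,45,0],[-1,0,0,30,0],[-1,0,0,0,0]]]'
```

```text
clock: 14.6
ee_pos: [0.5828, 0.2826, 0.0322]
eef_rot: [3.14, 0.001, 2.913]
contact_force: [-1.9, -1.0, 8.4]
opening: 0.598
clock: 15.3
ee_pos: [0.5842, 0.2833, 0.2214]
eef_rot: [3.136, 0.006, 2.913]
contact_force: [0.4, 0.7, -1.2]
opening: 0.594
```

```bash
python3 -m crank '[[[-1,2,-42,0,0],[-1,2,-42,0,0],[-1,2,-42,0,0],[-1,2,-42,0,0],[-1,3,-42,0,0],[-1,3,-42,0,0],[-1,0,-2,0,0],[-1,0,0,-20,0],[-1,0,0,0,0],[-1,0,0,0,0]]]'
python3 - <<'E'
from h import *
np.set_printoptions(precision=4,suppress=True)
s=robot.get_state();print(s["ee_pos"])
im=robot.camera("side");w=world(im);c=np.array([.597,.029])
z=s["ee_pos"][2]+.039
print("cup",ring([w],c,z-.004,z+.006,.0245,.03));print("cone",ring([w],c,.125,.138,.028,.034)[:3])
d=np.hypot(*(w[...,:2]-c).transpose(2,0,1)); P=w[(d<.03)&(w[...,2]>.142)]; print("lowest",np.sort(P[:,2])[:40:8])
# white cup's body: mean lateral bounds per height
g=im["color"].min(-1)>120
for zz in np.arange(.15,.25,.01):
    Q=w[(d<.04)&(abs(w[...,2]-zz)<.005)&g]; 
    if len(Q): print(round(zz,3),len(Q),Q.min(0)[:2],Q.max(0)[:2])
cv2.imwrite("pics/z11.png",cv2.resize(im["color"][60:260,170:370,::-1],None,fx=3,fy=3,interpolation=0))
E
```

```text
clock: 16.3
ee_pos: [0.5956, 0.029, 0.1955]
eef_rot: [-3.141, -0.002, 2.913]
contact_force: [-0.5, 0.3, -0.6]
opening: 0.6
[0.5956 0.029  0.1955]
cup (106, array([0.5971, 0.0279, 0.0255]), ((0.5943273305892944, 0.02982659637928009), 0.02889893762767315), np.float64(0.24008228003596335))
cone (261, array([0.597 , 0.0267, 0.0277]), ((0.5965184569358826, 0.028988536447286606), 0.03298816457390785))
lowest [0.1635 0.1654 0.1678 0.1691 0.1709]
0.16 7 [0.5828 0.0135] [0.6023 0.0286]
0.17 55 [0.5785 0.0091] [0.6048 0.0374]
0.18 66 [0.577  0.0072] [0.6074 0.0336]
0.19 70 [0.5732 0.0039] [0.6081 0.0352]
0.2 87 [0.5705 0.0015] [0.6135 0.0378]
0.21 90 [ 0.5694 -0.0048] [0.6119 0.0516]
0.22 118 [ 0.5699 -0.0102] [0.6106 0.0536]
0.23 151 [ 0.5693 -0.0037] [0.6101 0.0544]
0.24 14 [ 0.5692 -0.0107] [0.6009 0.0506]
```

View pics/z11.png

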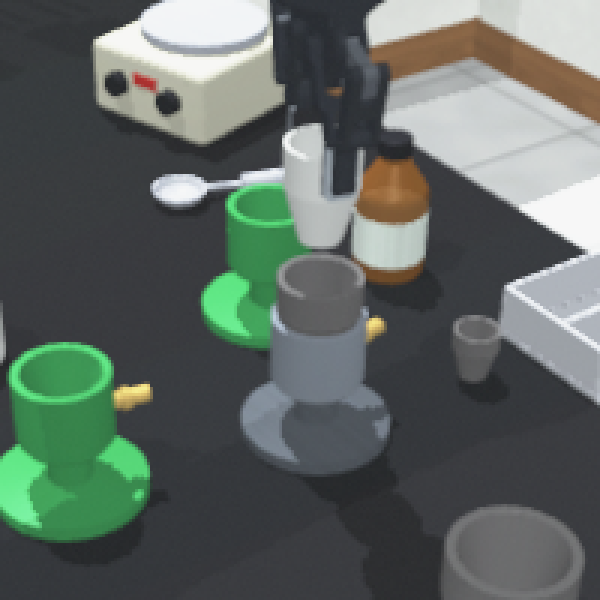

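The cup is upright and centred over the cone within about 1 mm, with its foot at about 0.164. I'll lower it in stages; contact is expected near TCP z 0.125.

```bash
python3 -m crank '[[[-1,0,0,-20,0],[-1,0,0,-20,0],[-1,0,0,-14,0],[-1,0,0,-4,0],[-1,0,0,0,0],[-1,0,0,0,0]]]'; python3 -m crank '[[[-1,0,0,-2,0],[-1,0,0,-2,0],[-1,0,0,0,0],[-1,0,0,0,0]]]';python3 -m crank '[[[-1,0,0,-1,0],[-1,0,0,-1,0],[-1,0,0,0,0]]]'
```

```text
clock: 16.95
ee_pos: [0.5967, 0.0286, 0.1388]
eef_rot: [3.141, 0.001, 2.913]
contact_force: [0.4, -0.5, -1.8]
opening: 0.6
clock: 17.35
ee_pos: [0.5961, 0.0284, 0.1338]
eef_rot: [-3.142, 0.0, 2.913]
contact_force: [0.3, -0.6, -0.9]
opening: 0.597
clock: 17.65
ee_pos: [0.5961, 0.0284, 0.1316]
eef_rot: [-3.142, -0.0, 2.913]
contact_force: [-0.1, 0.8, -0.3]
opening: 0.597
```

```bash
python3 -m crank '[[[-1,0,0,-1,0],[-1,0,0,-1,0],[-1,0,0,0,0]]]'; python3 -m crank '[[[-1,0,0,-1,0],[-1,0,0,0,0]]]';python3 -m crank '[[[-1,0,0,-1,0],[-1,0,0,0,0]]]'
```

```text
clock: 17.95
ee_pos: [0.5963, 0.0285, 0.1298]
eef_rot: [3.141, 0.0, 2.913]
contact_force: [1.3, 0.6, -0.7]
opening: 0.6
clock: 18.15
ee_pos: [0.5964, 0.0286, 0.1289]
eef_rot: [3.141, 0.001, 2.913]
contact_force: [1.3, 1.1, 0.1]
opening: 0.598
clock: 18.35
ee_pos: [0.5966, 0.0287, 0.128]
eef_rot: [3.141, 0.001, 2.913]
contact_force: [2.1, 2.1, 1.1]
opening: 0.595
```

Contact pushes the tool towards +x, +y. I'll follow 1 mm and go down 1 mm at a time.

```bash
python3 -m crank '[[[-1,1,1,0,0],[-1,0,0,0,0]]]'; python3 -m crank '[[[-1,0,0,-1,0],[-1,0,0,0,0]]]'
python3 - <<'E'
from h import *
np.set_printoptions(precision=4,suppress=True)
im=robot.camera("side");w=world(im);c=np.array([.597,.029])
print("cup",ring([w],c,.157,.172,.0245,.03));print("cone",ring([w],c,.125,.136,.028,.034)[:2])
E
```

```text
clock: 18.55
ee_pos: [0.5967, 0.0293, 0.1275]
eef_rot: [-3.141, -0.001, 2.913]
contact_force: [1.2, 0.6, -0.5]
opening: 0.599
clock: 18.75
ee_pos: [0.597, 0.0292, 0.1266]
eef_rot: [-3.141, -0.0, 2.913]
contact_force: [1.2, -0.1, -0.2]
opening: 0.6
cup (142, array([0.5978, 0.0272, 0.0254]), ((0.5963165760040283, 0.02898959442973137), 0.02965693548321724), np.float64(0.171921620592989))
cone (184, array([0.5982, 0.0282, 0.0286]))
```

```bash
python3 -m crank '[[[-1,0,0,-1,0],[-1,0,0,0,0]]]';  python3 -m crank '[[[-1,0,0,-1,0],[-1,0,0,0,0]]]'
```

```text
clock: 19.0
ee_pos: [0.5971, 0.0293, 0.1257]
eef_rot: [-3.141, 0.0, 2.913]
contact_force: [1.3, -0.5, -0.9]
opening: 0.597
clock: 19.2
ee_pos: [0.5973, 0.0293, 0.125]
eef_rot: [3.142, 0.001, 2.913]
contact_force: [0.4, 0.1, 2.4]
opening: 0.593
```

Now there is about 3 N of vertical contact and no lateral force, so the cup is seated. I'll release and withdraw straight up.

```bash
python3 -m crank '[[[0.3,0,0,0,0],[0.5,0,0,0,0],[1,0,0,0,0],[1,0,0,0,0],[1,0,0,0,0]]]' ; python3 -m crank '[[[1,0,0,10,0],[1,0,0,30,0],[1,0,0,40,0],[1,0,0,40,0],[1,-4,40,0,0],[1,-4,40,0,0],[1,-4,40,0,0],[1,-4,40,0,0],[1,0,40,0,0],[1,0,0,0,0]]]'
python3 - <<'E'
from h import *
np.set_printoptions(precision=4,suppress=True)
c=np.array([.597,.029])
for n in("top","side"):
    im=robot.camera(n);w=world(im)
    print(n,"cup",ring([w],c,.156,.175,.0245,.03));print("cone",ring([w],c,.125,.138,.028,.034)[:2])
cv2.imwrite("pics/z12.png",cv2.resize(im["color"][60:260,170:370,::-1],None,fx=3,fy=3,interpolation=0))
E
```

```text
clock: 19.7
ee_pos: [0.597, 0.0294, 0.1247]
eef_rot: [-3.142, -0.0, 2.913]
contact_force: [-1.0, -0.0, -0.0]
opening: 0.998
clock: 20.7
ee_pos: [0.5795, 0.2371, 0.245]
eef_rot: [3.138, -0.002, 2.922]
contact_force: [-0.2, -1.1, -0.5]
opening: 1.001
top cup (110, array([0.5973, 0.0306, 0.0244]), ((0.5974114537239075, 0.02990291640162468), 0.02647359110414982), np.float64(0.16757347488868424))
cone (165, array([0.5942, 0.03  , 0.0254]))
side cup (212, array([0.5973, 0.0273, 0.0246]), ((0.5977973937988281, 0.027342557907104492), 0.02730627916753292), np.float64(0.16534422873526772))
cone (218, array([0.5975, 0.0279, 0.0274]))
```

The viewer's picture limit is used up, but the numbers settle it. The cup rim is at about 0.164, so its foot is about 0.093, and the cup is concentric with the cone and stand in both cameras. Handing in.

```bash
python3 -m crank '[[[1,0,0,0,0],[1,0,0,0,0],[1,0,0,0,0]]]'; python3 -c "
from workcell import robot
print(robot.sign_off())"
```

```text
clock: 21.1
ee_pos: [0.5814, 0.2281, 0.2451]
eef_rot: [-3.141, 0.0, 2.911]
contact_force: [0.1, -0.7, -1.0]
opening: 0.997
the job is handed in; nothing more can be done
None
```

I set the middle rubber cone in the metal stand and the tapered cup in the cone, released both, and handed the job in at 21.1 s. Wrist force readings at the end of each lowering step stayed under about 6 N. Sign-off reports no verdict.

**Final checks:**
- **Cup:** both cameras put its rim centre at about (0.597, 0.029), matching the stand's axis within about 2 mm. Its rim stands at about 0.164 m, so its foot is about 0.093 m above the bench and about 33 mm above the cone's foot.
- **Cone:** its rim stands at about 0.131–0.133 m, with the foot at about 0.06 m. The side camera puts it within 1 mm of the cup. The top camera's last fit was 3 mm off, because the cup hides most of the cone's rim there.

**What went wrong or disagreed:**
- **First grasp:** it closed on nothing. The fingertips really sit about 28 mm higher than the stated tool geometry implies. I measured this with the side camera and allowed for it in every later move.
- **Last picture:** it could not be viewed because the viewing limit was reached. The final check therefore rests on depth measurements alone, and I judged the cup upright from its centring and rim height, not from a picture.

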